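# Lift the strainer out of the washer's lint filter box

### The arm

A 7-joint arm with a two-finger parallel gripper is mounted at the origin on a cart in front of the work surface, level with it; the furniture and walls round the work are solid. World frame = base frame: x ahead of the robot, y to its left, z up, the work surface at z = 0. Lengths are in m, angles in rad, forces in N, time in s.
With the tool pointing down it reaches from about 0.4 to 0.85 m from the base axis. Payload 10.4 kg.
Tool frame: the origin (TCP) lies on the centre line of the jaws, within the pads' length; the fingertips stand 11 mm ahead of it and the grasp point (between the pads) lies 8 mm behind it (tip_reach is the distance from the TCP to the fingertips, in m); z points along the fingers, y is the line along which they close (so a half turn about z gives the same grasp; the last joint's range is limited). The gripper opens to 85 mm and grips with 20 to 120 N. Pads are 22 mm wide; open, the fingers measure 114 mm over their backs; the gripper's body (76 mm by 85 mm) begins 54 mm behind the grasp point. The pads swing forward as they close: fully open they stand 13 mm farther back than shut.
Start: joints at [-1.33, 0.332, -0.065, 1.46, 0.022, 1.35, -0.088], TCP at [0.163, 0.603, 0.242] pointing down, gripper open.
Joint ranges: [-2.6, 2.6], [-0.5, 2.12], [-1.47, 1.34], [0.16, 2.42], [-1.27, 4.41], [0.06, 2.06], [-2.6, 2.6]. Speed limits (rad/s): [2.22, 2.22, 2.79, 2.79, 3.14, 3.14, 3.14].

### API

Orientations are given as a unit quaternion [x, y, z, w].
In Python, from workcell import get_obs, camera, hand_in, tip_reach gives the robot as it stands. The module is installed in compiled form; this text tells all that it offers.
- The arm moves only by the tool move_arm, never from a script. Its argument "plan" is a list of rows, each an object with "delta_pos": the shift along the tool's x, y, z in fractions of the full range, 1 being 400 mm, a list of three; "turn": the turn, a rotation vector about the tool's x, y, z in a scale on which 1.0 is pi rad, a list of three; "fingers": the closure, from 0 (fully open) to 1 (shut). A call has 1 to 12 rows; each row is the pose to reach, as a shift and turn from the pose commanded when the call began, along the tool's axes at that moment; what a row does not reach only later rows make up. A row lasts 1/8 s, in which the tool goes at most 62.5 mm and 10.7 degrees, less where a joint would pass 70% of its speed; a pose out of reach is approached as far as the arm can. Shift and turn numbers lie between -1 and 1, and a call with a number outside is refused. A call with a gripper value outside its range is refused whole. The fingers move at their own pace and stop on an object; "force" is the grip in N (left out, the last holds). Time passes only in rows, so rows that repeat a pose let the fingers close. It gives the time, the measured TCP pose, the force, the opening and the grip force at its end, in the units of the state.
- get_obs(): the state, without advancing time (a new reading comes with each control period).
- camera(name): name is "scene" or "top"; returns a dict with "color" (420x560x3 uint8, red, green, blue), "range_z" (420x560 float32, m along the optical axis (not along the pixel's ray), 0 where there is no reading), "fx", "fy", "cx", "cy" (pixels), "R" (3x3) and "t" (3): a world point X has camera coordinates R X + t. Camera axes: x right, y down, z forward; pixel columns grow to the right and rows downward; lengths in m; the calibration is good to about 2 mm. A picture is of the moment at which its call begins.
- hand_in(): hands the job in; it is judged then, once.
The state is a dict: "clock": time; "joint_pos": joint angles; "joint_velocities": joint speeds; "tau": joint torques, N m; "position": TCP position; "ee_rot": TCP orientation; "ft_force": force on the tool from outside, world axes, zero at the start; "torque": the same for the moment, N m; "grip_width": opening from 0.0 (shut) to 1.0 (fully open); "grasp_force": force on a finger pad.
Only numpy, scipy, OpenCV 4.12 (cv2) and the standard library are available. Lean on these libraries where they do the work, as an engineer would, in place of code of your own. Each camera call takes 0.05 s, during which the arm holds its last target. There are 200 camera calls.

### The job

Clean-out of the washing machine's lint filter: with the screwdriver's blade in the pry notch, lever up the filter box's hinged cover, swing the cover right back so that it stands open by itself, and put the screwdriver down flat on the worktop. Then take the strainer basket by its grip bar, lift it straight out and finish while holding it, still and level, about a hand's breadth above the open box so that it drips back into it; the clothes-peg half caught in it must stay in it. Leave the other things on the worktop where they are.

Things in the scene. Friction and masses are not known exactly. Their poses are not given: they have to be found in the camera images.
- filter_box: White plastic box fixed on the worktop, 162 x 124 x 98 mm with cover. Origin on the worktop under the middle of its well; z up; -x: its front with the pry notch, looking roughly to the robot's left; hinge at its +x end. Walls 6 mm thick, 90 mm high; well 132 mm (x) by 112 mm (y), floor 18 mm above the worktop. At the +x end a 20 mm hose spigot on each side.
- notch (a point): Centre of the pry notch's mouth in the outer face of the box's front wall (box x = -72 mm, y = 0, z = 85 mm): an opening 28 mm wide and 10 mm high, its upper side being the underside of the cover's free edge, level when shut. The way in is along the box's +x. Within 60 mm behind it there is nothing from 75 mm height up to the cover.
- cover_hinge (a point): Middle of the cover's hinge axis (box x = 80 mm, y = 0, z = 94 mm), which runs along the box's y. Well above and behind the box a wall shelf hangs 0.51 m over the worktop, its front edge 0.59 m ahead of the robot's base axis: keep the wrist clear of it.
- cover (a joint): Angle of the grey cover, rad: 0 shut (flat on the walls, flush with the front and sides), 1.57 upright, 1.9 at its stop leaning back. A flat plate 8 mm thick and 124 mm wide, free edge 152 mm from the hinge axis, 0.09 kg. The stiff hinge keeps it where it is left; raising the free edge takes about 1 to 2 N.
- cover_edge (a point): Middle of the cover's free edge, half way up its 8 mm thickness; moves with the cover.
- screwdriver: Flat-blade screwdriver lying on the worktop, 0.09 kg. Origin under the middle of its handle, x along the shank to the blade, z up. Black handle 100 mm long (x -50 to +50), 22 mm wide, 20 mm high; shank 7 mm thick, 10 mm above the underside; blade 12 mm wide, 2.5 mm thick, 24 mm long, wide side level. Balance point near x = +20 mm.
- blade_tip (a point): End of the screwdriver's blade: 142 mm ahead of its origin, 10 mm above its underside.
- basket: Steel strainer basket in the box's well, 124 x 104 mm, walls 56 mm high, about 0.16 kg; 4 mm of play each side. Origin in the middle of its underside, z up; axes as the box's to a few degrees. Black grip bar along y over the middle: 10 mm wide (x), 12 mm high (z 54 to 66 mm), 90 mm free length; hidden while the cover is shut.
- peg_half: Half of a wooden clothes peg, 15 x 72 x 12 mm, lying along y on the basket's floor. Origin under its middle.
- cream_pot: Bystander: low pot with red lid, 58 mm wide, 50 mm high; origin under its middle.
- low_tin: Bystander: round tin, 86 mm wide, 40 mm high; origin under its middle.
- loose_peg: Bystander: half of a wooden clothes peg lying on the worktop, 15 x 72 x 12 mm.
- roller: Bystander: upright stain-remover stick with a yellow cap, 36 x 42 x 106 mm; origin under its middle.

How it is judged:
On the way, in this order (a step that is already met when the one before it is completed fails the run):
1. the cover is levered up by the screwdriver (more than 0.15 rad, with the screwdriver bearing on it) (value of joint cover above 0.15 rad and contact force between screwdriver and cover above 0.1 N), for 0.1 s.
2. the cover stands open (more than 1.35 rad) and the screwdriver lies released on the worktop, the basket still in its seat (value of joint cover above 1.35 rad and height (world z) of screwdriver below 0.024 m and contact force between the fingers and screwdriver below 0.1 N and height (world z) of basket below 0.03 m), for 0.2 s.
At the end, for the whole second after the job is handed in: Basket held by the fingers, underside 120 to 260 mm above the worktop, within 50 mm of over the well, tilt under 0.12 rad, still (20 mm/s, 0.15 rad/s), clear of box and cover, peg half in it; cover open past 1.35 rad; screwdriver flat on the worktop, let go (value of joint cover above 1.35 rad and height (world z) of each of screwdriver, blade_tip below 0.024 m and contact force between the arm and screwdriver below 0.1 N and linear speed of each of screwdriver, basket below 0.02 m/s and contact force between the fingers and basket above 1 N and height (world z) of basket between 0.12 and 0.26 m and horizontal distance between basket and filter_box below 0.05 m and angle between basket's own z axis and vertical below 0.12 rad and angular speed of basket below 0.15 rad/s and contact force between basket and filter_box below 0.05 N and contact force between basket and cover below 0.05 N and z of peg_half in the frame of basket between -0.005 and 0.04 m and distance between peg_half and basket below 0.075 m); the arm keeps its last pose, push and grip.
It fails at once if the screwdriver is let go above the worktop (height (world z) of screwdriver above 0.04 m and contact force between the fingers and screwdriver below 0.05 N).
It fails at once if the basket is tipped (more than 0.3 rad) (angle between basket's own z axis and vertical above 0.3 rad).
It fails at once if a bystander is shifted by more than 30 mm (distance of any of cream_pot, low_tin, loose_peg, roller from where it was at the start of the episode above 0.03 m).
It also fails if it takes over 62 s, if anything falls off the work surface, if the arm or the gripper's body presses on something with over 40 N, if the wrist force passes 120 N, or if a joint passes its speed limit or range.

## Working session

There is one attempt and no reset: what is moved stays moved. The work goes in short steps, Python scripts to look and compute and a tool call to move; the robot and the scene stay as the last step left them, time stands still between calls to the robot, and variables do not carry over. Pictures are saved under pics/ and viewed, at most 10 in all, crops included, and the job is handed in when it is done.

Besides the shell and the picture viewer there is one more tool, called after "Call:" in YAML: its name, and indented under it one key for each argument. move_arm: Moves the arm, as the interface text tells. Its arguments: {"type":"object","properties":{"plan":{"type":"array","items":{"type":"object","properties":{"delta_pos":{"type":"array","items":{"type":"number"}},"turn":{"type":"array","items":{"type":"number"}},"fingers":{"type":"number"}}}},"force":{"type":"number"}},"required":["plan"]}

```bash
mkdir -p pics; cat > h.py <<'E'
import numpy as np, cv2
from workcell import get_obs, camera, hand_in, tip_reach
def snap(n):
    c=camera(n); np.savez(f'{n}.npz',**c); return c
def cloud(c):
    v,u=np.mgrid[:420,:560]; z=c['range_z']
    P=np.stack([(u-c['cx'])/c['fx']*z,(v-c['cy'])/c['fy']*z,z],-1)
    return (P-c['t'])@c['R']
def cast(c,u,v,h):
    d=np.array([(u-c['cx'])/c['fx'],(v-c['cy'])/c['fy'],1])@c['R']; o=-c['R'].T@c['t']
    return o+d*(h-o[2])/d[2]
E
python3 - <<'E'
from h import *
o=get_obs(); print(o, tip_reach)
for n in('scene','top'):
    c=snap(n); cv2.imwrite(f'pics/{n}0.png',cv2.resize(c['color'][:,:,::-1],(800,600))); print(n,c['R'],c['t'],c['fx'],c['cx'],c['cy'])
E
```

```text
{'clock': 0.0, 'joint_pos': array([-1.32957741,  0.33285963, -0.06470041,  1.46096675,  0.02160056,
        1.34989832, -0.08846998]), 'joint_velocities': array([ 9.00297863e-05,  5.94099699e-04,  1.30536963e-03, -1.69398032e-03,
        1.93893624e-04, -9.00895182e-04, -7.37393386e-04]), 'tau': array([-3.86636975e-04, -6.25440431e+01,  4.87019552e-02, -3.91609883e+01,
        1.61437044e-02,  1.00828646e-02,  1.94911257e-05]), 'position': array([0.16288923, 0.60301643, 0.24151143]), 'ee_rot': array([ 1.31501413e-01,  9.91315723e-01, -7.15699352e-04, -6.04676101e-05]), 'ft_force': array([-1.04143834, -0.99486291, -0.23201642]), 'torque': array([ 0.01924366,  0.02972466, -0.07925079]), 'grasp_force': 0.0, 'grip_width': 1.0023096719391362} 0.011
scene [[-0.7262469  -0.68742522 -0.00346449]
 [-0.6050278   0.64157251 -0.47151466]
 [ 0.32635379 -0.34033995 -0.88185142]] [0.40762683 0.29569359 0.79600846] 383.4791715510727 276.90381795882183 208.33178330504103
top [[-0.00367219 -0.99943782 -0.03332519]
 [-0.99770538  0.00591475 -0.06744616]
 [ 0.06760535  0.03300104 -0.99716621]] [0.08059922 0.49835739 1.15739153] 514.0710835554265 288.2321186440591 200.55948420269561
```

View pics/scene0.png

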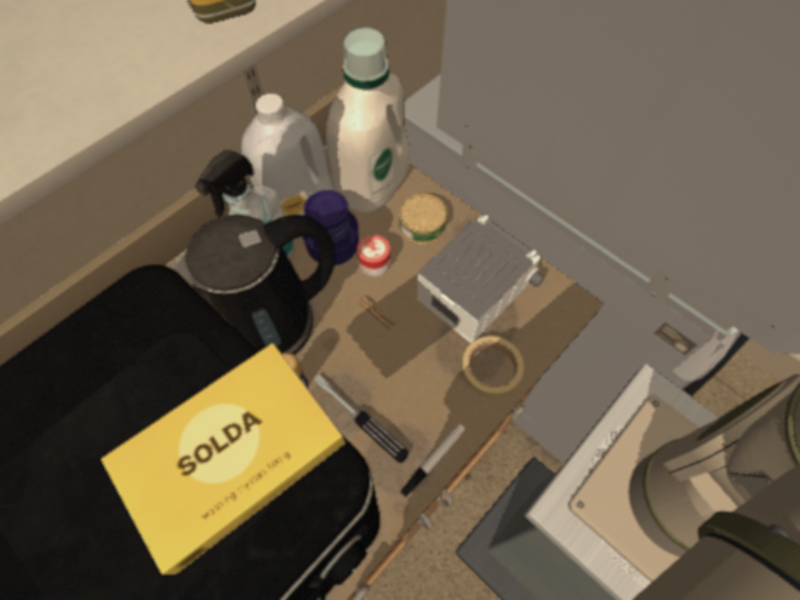

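View pics/top0.png

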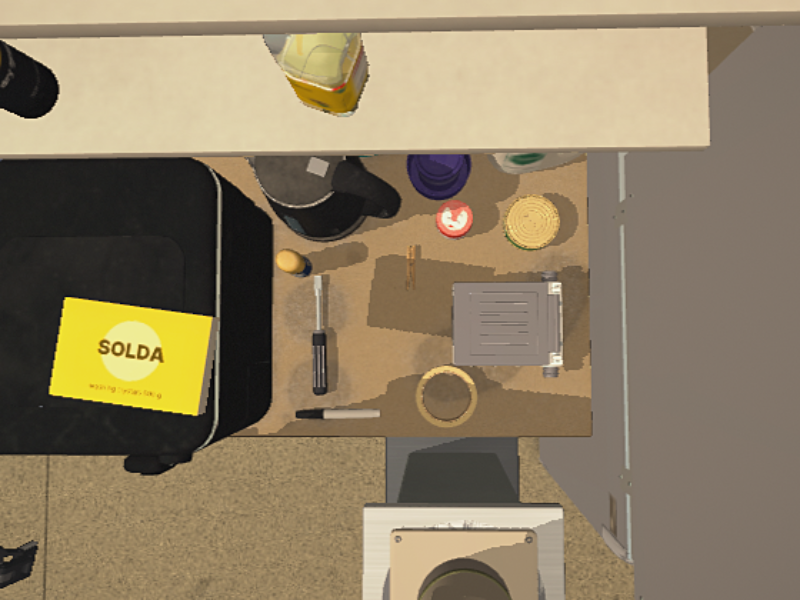

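The scene view shows the box with the grey cover at (480,275), its notch facing lower left at (440,305). The screwdriver runs from (320,380) to (405,455), blade towards the back. In the top view the screwdriver runs from (319,277) to (319,395), the box is at (505,323) and the roller's yellow cap is at (293,262).

```bash
python3 - <<'E'
from h import *
for n in('top','scene'):
    c=dict(np.load(n+'.npz')); P=cloud(c); hsv=cv2.cvtColor(c['color'],cv2.COLOR_RGB2HSV)
    z=P[...,2]; x=P[...,0]; y=P[...,1]
    # cover: z ~0.098
    m=((abs(z-.098)<.006)&(x>.2)&(x<.62)&(y<.05)).astype(np.uint8)
    m&=(hsv[...,1]<60)
    k,l,s,_=cv2.connectedComponentsWithStats(m); i=1+s[1:,4].argmax()
    q=np.array([cast(c,p[0],p[1],.098)[:2] for p in np.argwhere(l==i)[:,::-1]],np.float32)
    r=cv2.minAreaRect(q); print(n,'cover',s[i],r,cv2.boxPoints(r).round(4).tolist(), np.median(z[l==i]))
    # screwdriver black handle
    m=((hsv[...,2]<70)&(z>.004)&(z<.03)&(x>.2)&(x<.6)&(y>.05)&(y<.33)).astype(np.uint8)
    k,l,s,_=cv2.connectedComponentsWithStats(m)
    for i in range(1,k):
        if s[i,4]>25:
            q=np.array([cast(c,p[0],p[1],.016)[:2] for p in np.argwhere(l==i)[:,::-1]],np.float32)
            print(n,'dark',s[i],cv2.minAreaRect(q), np.median(z[l==i]))
    print('table z', np.median(z[(x>.35)&(x<.55)&(y>0)&(y<.2)]))
    m=(x>.42)&(x<.60)&(y>.14)&(y<.26)&(z>.004)
    u=np.argwhere(m); print(len(u), [ (a[::-1].tolist(),P[tuple(a)].round(3).tolist()) for a in u[::max(1,len(u)//14)]])
E
python3 - <<'E'
from h import *
a=dict(np.load('top.npz'))['color'][180:300,190:420,::-1]; b=dict(np.load('scene.npz'))['color'][140:350,210:400,::-1]
cv2.imwrite('pics/c1.png',cv2.resize(a,None,fx=3.4,fy=3.4)); cv2.imwrite('pics/c2.png',cv2.resize(b,None,fx=2.8,fy=2.8))
E
```

```text
top cover [ 318  197   76   59 4205] ((0.43880000710487366, -0.06585847586393356), (0.15759940445423126, 0.12253598868846893), 89.86201477050781) [[0.3772999942302704, -0.1445000022649765], [0.4999000132083893, -0.14480000734329224], [0.5002999901771545, 0.012799999676644802], [0.37770000100135803, 0.013100000098347664]] 0.09875084563122545
top dark [216 157  36  12  56] ((0.5826863646507263, 0.20301367342472076), (0.014209646731615067, 0.0835537537932396), 16.483104705810547) 0.01378895100216369
top dark [212 180   6  14  30] ((0.5320557951927185, 0.24752557277679443), (0.010854316875338554, 0.030171798542141914), 85.95372009277344) 0.02065172721802868
top dark [219 233  10  44 227] ((0.3763851523399353, 0.22668345272541046), (0.09772450476884842, 0.020671822130680084), 0.3128245174884796) 0.01910143060849839
top dark [207 286  20   7 113] ((0.2981790006160736, 0.24234579503536224), (0.04343763366341591, 0.013518151827156544), 89.99775695800781) 0.014231517612419293
table z 0.0007334611177709561
6175 [([127, 1], [0.6, 0.176, 0.81]), ([107, 5], [0.598, 0.192, 0.809]), ([90, 8], [0.59
[... 1160 characters left out ...]
30666542053, 0.24439486861228943), (0.014666503295302391, 0.04399168863892555), 2.9502553939819336) 0.014781230952227145
table z 0.0007556770627345264
4344 [([175, 24], [0.599, 0.14, 0.533]), ([160, 40], [0.59, 0.171, 0.532]), ([162, 48], [0.588, 0.173, 0.523]), ([125, 57], [0.596, 0.218, 0.533]), ([117, 65], [0.592, 0.232, 0.533]), ([111, 73], [0.589, 0.244, 0.531]), ([112, 84], [0.59, 0.248, 0.516]), ([202, 197], [0.597, 0.185, 0.162]), ([168, 206], [0.599, 0.255, 0.215]), ([210, 212], [0.591, 0.181, 0.098]), ([214, 219], [0.593, 0.177, 0.055]), ([190, 227], [0.582, 0.24, 0.124]), ([196, 235], [0.578, 0.236, 0.085]), ([205, 249], [0.532, 0.248, 0.103]), ([249, 293], [0.421, 0.237, 0.018])]
```

View pics/c1.png

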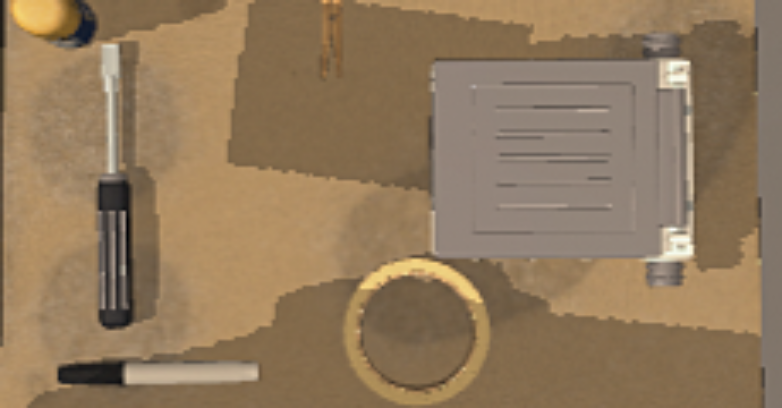

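View pics/c2.png

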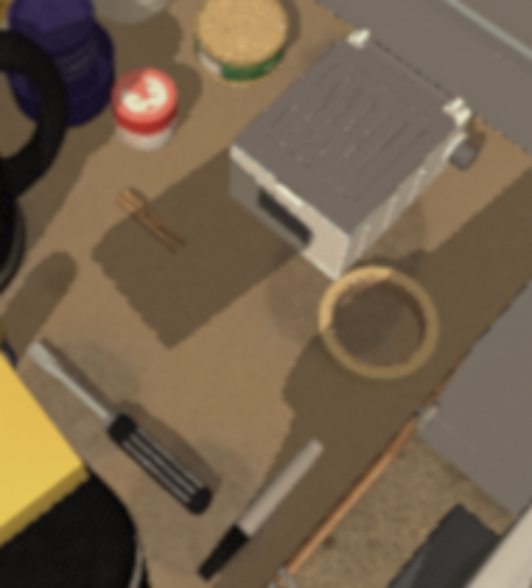

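The crops show the screwdriver's tip at (110,44), its tail at (115,328), and the dark notch in the box's front wall. The box lies square to the world axes.

```bash
python3 - <<'E'
from h import *
c=dict(np.load('top.npz')); s=dict(np.load('scene.npz'))
def T(u,v,h): return cast(c,u/3.4+190-.35,v/3.4+180-.35,h).round(4)
def S(u,v,h): return cast(s,u/2.8+210-.3,v/2.8+140-.3,h).round(4)
print('tip',T(110.5,44,.01),S(38,345,.01)); print('tail',T(115,328,.012),S(202,500,.012)); print('collar',T(114,177,.01),S(122,428,.01))
print('front corners',T(433,61,.098),T(435,256,.098),S(235,150,.098),S(346,233,.098))
print('notch',S(284,218,.085), 'ends',S(262,200,.085),S(308,236,.085))
print('hinge end edge',T(690,75,.098))
E
```

```text
tip [0.5187 0.2315 0.01  ] [0.5153 0.2272 0.01  ]
tail [0.3269 0.2271 0.012 ] [0.3324 0.2264 0.012 ]
collar [0.4283 0.2286 0.01  ] [0.4165 0.2286 0.01  ]
front corners [0.4993 0.0143 0.098 ] [0.3778 0.0139 0.098 ] [0.4898 0.0203 0.098 ] [0.3778 0.0164 0.098 ]
notch [0.4246 0.0338 0.085 ] ends [0.4479 0.0337 0.085 ] [0.4006 0.0329 0.085 ]
hinge end edge [ 0.4896 -0.1454  0.098 ]
```

```bash
python3 - <<'E'
from h import *
s=dict(np.load('scene.npz')); P=cloud(s); g=s['color'].mean(-1).astype(int)
u0=int(210+284/2.8)
for v in range(196,236,2): print(v,[(g[v,u],*(P[v,u]*1000).astype(int)) for u in (u0-6,u0,u0+6)])
E
```

```text
196 [(np.int64(105), np.int64(465), np.int64(8), np.int64(99)), (np.int64(105), np.int64(456), np.int64(0), np.int64(98)), (np.int64(112), np.int64(445), np.int64(-8), np.int64(101))]
198 [(np.int64(105), np.int64(463), np.int64(11), np.int64(97)), (np.int64(104), np.int64(453), np.int64(3), np.int64(98)), (np.int64(104), np.int64(443), np.int64(-6), np.int64(97))]
200 [(np.int64(121), np.int64(460), np.int64(15), np.int64(96)), (np.int64(105), np.int64(449), np.int64(6), np.int64(98)), (np.int64(105), np.int64(440), np.int64(-2), np.int64(98))]
202 [(np.int64(178), np.int64(459), np.int64(14), np.int64(87)), (np.int64(105), np.int64(446), np.int64(10), np.int64(97)), (np.int64(104), np.int64(436), np.int64(1), np.int64(97))]
204 [(np.int64(175), np.int64(458), np.int64(16), np.int64(82)), (np.int64(102), np.int64(443), np.int64(13), np.int64(96)), (np.int64(105), np.int64(433), np.int64(5), np.int64(98))]
206 [(np.int64(165), np.int64(457), np.int64(15), np.int64(72)), (np.int64(159), np.int64(441), np.int64(15), np.int64(93)), (np.int64(105), np.int64(430), np.int64(8), np.int64(96
[... 1856 characters left out ...]
p.int64(439), np.int64(29), np.int64(1)), (np.int64(72), np.int64(429), np.int64(19), np.int64(1)), (np.int64(106), np.int64(415), np.int64(15), np.int64(15))]
230 [(np.int64(80), np.int64(436), np.int64(32), np.int64(0)), (np.int64(69), np.int64(426), np.int64(21), np.int64(-1)), (np.int64(123), np.int64(414), np.int64(15), np.int64(6))]
232 [(np.int64(82), np.int64(433), np.int64(36), np.int64(-1)), (np.int64(69), np.int64(422), np.int64(26), np.int64(0)), (np.int64(99), np.int64(412), np.int64(16), np.int64(0))]
234 [(np.int64(80), np.int64(429), np.int64(41), np.int64(2)), (np.int64(84), np.int64(419), np.int64(30), np.int64(0)), (np.int64(102), np.int64(408), np.int64(21), np.int64(2))]
```

```bash
cat >> h.py <<'E'
from scipy.spatial.transform import Rotation as Ro
def delta(pos,yaw,pitch=0.):
    """tool y at world angle yaw, tool z down"""
    o=get_obs(); R=Ro.from_quat(o['ee_rot']); 
    cy,sy=np.cos(yaw),np.sin(yaw)
    T=Ro.from_matrix(np.array([[-sy,cy,0],[cy,sy,0],[0,0,-1]]).T)
    # columns: x=(-sy,cy,0), y=(cy,sy,0), z=(0,0,-1)
    d=R.inv().apply(np.array(pos)-o['position']); w=(R.inv()*T).as_rotvec()
    print('d',d.round(4),'turn',w.round(4),'rows',np.ceil(np.linalg.norm(d)/.0625),np.ceil(np.degrees(np.linalg.norm(w))/10.7))
E
python3 - <<'E'
from h import *
for n in('top','scene'):
    P=cloud(dict(np.load(n+'.npz'))).reshape(-1,3)
    for a,b in((.27,.28),(.28,.29),(.29,.3),(.3,.31),(.32,.35),(.35,.45),(.45,.6)):
        m=(P[:,0]>.15)&(P[:,0]<.5)&(P[:,1]>a)&(P[:,1]<b)&(P[:,2]<.6)
        print(n,a,np.percentile(P[m,2],[50,99]).round(3) if m.any() else 0, end=' ')
R=Ro.from_quat(get_obs()['ee_rot']).as_matrix();print(R.round(3))
delta([.386,.229,.24],np.pi/2+.015); delta([.386,.229,.013],np.pi/2+.015)
E
```

```text
top 0.27 [0.    0.005] top 0.28 [0.    0.005] top 0.29 [0.214 0.37 ] top 0.3 [0.253 0.371] top 0.32 [0.366 0.372] top 0.35 [0.367 0.372] top 0.45 [0.342 0.371] scene 0.27 [-0.     0.004] scene 0.28 [-0.001  0.003] scene 0.29 [0.    0.371] scene 0.3 [0.368 0.371] scene 0.32 [0.343 0.371] scene 0.35 [0.344 0.372] scene 0.45 [0.343 0.371] [[-0.965  0.261 -0.   ]
 [ 0.261  0.965 -0.001]
 [-0.    -0.001 -1.   ]]
d [-0.3129 -0.303   0.002 ] turn [-1.200e-03 -1.000e-04 -2.788e-01] rows 7.0 2.0
d [-0.3129 -0.3027  0.229 ] turn [-1.200e-03 -1.000e-04 -2.788e-01] rows 8.0 2.0
```

```bash
python3 - <<'E'
from h import *
P=np.vstack([cloud(dict(np.load(n+'.npz'))).reshape(-1,3) for n in('top','scene')])
for a in np.arange(.05,.4,.05):
    m=(P[:,2]>a)&(P[:,2]<a+.05)&(P[:,0]>.3)&(P[:,0]<.47)&(P[:,1]>.2)&(P[:,1]<.5)
    print(a.round(2),m.sum(),P[m,1].min().round(3) if m.any() else '',np.percentile(P[m,1],5).round(3) if m.any() else '')
m=(P[:,2]>.1)&(P[:,2]<.4)&(P[:,1]>.32)&(P[:,1]<.65); print('suit xmin',np.percentile(P[m,0],[.2,1,5]), P[m&(P[:,0]<.25),:].mean(0))
delta([.386,.229,.43],np.pi/2+.015)
E
```

```text
0.05 427 0.298 0.299
0.1 457 0.298 0.299
0.15 537 0.298 0.299
0.2 632 0.299 0.299
0.25 743 0.298 0.299
0.3 13183 0.291 0.303
0.35 21149 0.292 0.308
suit xmin [0.1449228  0.24317221 0.28845967] [0.17856639 0.5107052  0.26607487]
d [-0.3129 -0.3032 -0.188 ] turn [-1.200e-03 -1.000e-04 -2.788e-01] rows 8.0 2.0
```

The rows are not in the units I measure in: shifts go in shares of 400 mm and turns go in shares of pi rad. I convert before sending: -0.19 m is -0.475, -0.18 m is -0.45.

Call:
move_arm:
  plan:
    - {"delta_pos": [0, 0, -0.15], "turn": [0, 0, 0], "fingers": 0}
    - {"delta_pos": [0, 0, -0.3], "turn": [0, 0, 0], "fingers": 0.3}
    - {"delta_pos": [0, 0, -0.45], "turn": [0, 0, 0], "fingers": 0.4}
    - {"delta_pos": [0, 0, -0.475], "turn": [0, 0, 0], "fingers": 0.4}
  force: 60

```text
clock: 0.6
position: [0.1631, 0.604, 0.4369]
ee_rot: [0.132, 0.991, 0.003, 0.0]
ft_force: [0.6, 0.2, -0.2]
grip_width: 0.603
grasp_force: 0.0
```

To row units: -0.313 m is -0.7825, -0.303 m is -0.7575, -0.07 rad is -0.0223.

Call:
move_arm:
  plan:
    - {"delta_pos": [-0.1, -0.1, 0.0175], "turn": [0, 0, -0.0223], "fingers": 0.4}
    - {"delta_pos": [-0.2, -0.195, 0.0175], "turn": [0, 0, -0.0446], "fingers": 0.4}
    - {"delta_pos": [-0.3, -0.29, 0.0175], "turn": [0, 0, -0.0668], "fingers": 0.4}
    - {"delta_pos": [-0.4, -0.3875, 0.0175], "turn": [0, 0, -0.0888], "fingers": 0.4}
    - {"delta_pos": [-0.5, -0.485, 0.0175], "turn": [0, 0, -0.0888], "fingers": 0.4}
    - {"delta_pos": [-0.6, -0.5825, 0.0175], "turn": [0, 0, -0.0888], "fingers": 0.4}
    - {"delta_pos": [-0.7, -0.6775, 0.0175], "turn": [0, 0, -0.0888], "fingers": 0.4}
    - {"delta_pos": [-0.7825, -0.7575, 0.0175], "turn": [0, 0, -0.0888], "fingers": 0.4}
    - {"delta_pos": [-0.7825, -0.7575, 0.0175], "turn": [0, 0, -0.0888], "fingers": 0.4}
    - {"delta_pos": [-0.7825, -0.7575, 0.0175], "turn": [0, 0, -0.0888], "fingers": 0.4}

```text
clock: 1.85
position: [0.3856, 0.2298, 0.4247]
ee_rot: [-0.008, 1.0, -0.0, -0.0]
ft_force: [-1.0, 1.2, -0.1]
grip_width: 0.6
grasp_force: 0.0
```

```bash
python3 - <<'E'
from h import *
o=get_obs();print(o['joint_pos'].round(2)); delta([.386,.229,.10],np.pi/2+.015)
c=snap('scene'); cv2.imwrite('pics/s1.png',c['color'][:,:,::-1])
E
```

```text
[-0.91 -0.11  0.24  1.57  0.03  1.68  0.92]
d [-0.0007 -0.0007  0.3247] turn [-0.0004 -0.001   0.0008] rows 6.0 1.0
```

View pics/s1.png

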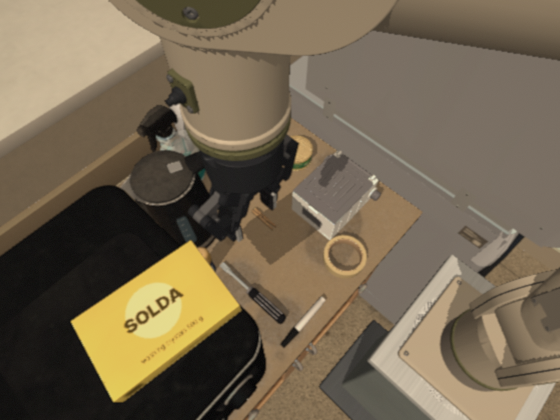

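The gripper hangs over the screwdriver at (230,210), with a broad wrist above it. I'll check the wrist's clearance to the suitcase.

```bash
python3 - <<'E'
from h import *
c=dict(np.load('scene.npz'));P=cloud(c).reshape(-1,3); d=P-get_obs()['position']
P2=cloud(snap('top')).reshape(-1,3); d=np.vstack([d,P2-get_obs()['position']])
for a in np.arange(-.02,.45,.03):
    m=(d[:,2]>a)&(d[:,2]<a+.03)&(np.hypot(d[:,0],d[:,1])<.13)&(d[:,0]<.17)
    if m.sum()>5: print(a.round(2),m.sum(),'x',np.percentile(d[m,0],[1,99]).round(3),'y',np.percentile(d[m,1],[1,99]).round(3),'r',np.percentile(np.hypot(d[m,0],d[m,1]),[5,50,95]).round(3))
E
```

```text
-0.02 160 x [-0.013  0.01 ] y [-0.037  0.039] r [0.025 0.028 0.039]
0.01 350 x [-0.015  0.01 ] y [-0.045  0.042] r [0.025 0.031 0.041]
0.04 1076 x [-0.018  0.014] y [-0.059  0.059] r [0.026 0.037 0.059]
0.07 1795 x [-0.02   0.013] y [-0.068  0.067] r [0.025 0.055 0.067]
0.1 854 x [-0.038  0.03 ] y [-0.041  0.042] r [0.036 0.038 0.041]
0.13 1802 x [-0.038  0.029] y [-0.038  0.038] r [0.037 0.038 0.039]
0.16 1677 x [-0.043  0.035] y [-0.043  0.043] r [0.034 0.042 0.044]
0.19 3461 x [-0.043  0.039] y [-0.042  0.042] r [0.04  0.041 0.043]
0.22 4184 x [-0.042  0.033] y [-0.04   0.053] r [0.04  0.041 0.047]
0.25 3917 x [-0.042  0.018] y [-0.028  0.043] r [0.04  0.041 0.042]
0.28 13325 x [-0.121  0.029] y [-0.076  0.059] r [0.049 0.061 0.12 ]
0.31 4415 x [-0.123  0.063] y [-0.109  0.049] r [0.051 0.08  0.126]
0.34 13824 x [-0.106  0.057] y [-0.102  0.046] r [0.033 0.082 0.123]
0.37 13092 x [-0.07   0.045] y [-0.068  0.039] r [0.011 0.04  0.071]
```

To row units: 0.23 m is 0.575, 0.18 m is 0.45.

Call:
move_arm:
  plan:
    - {"delta_pos": [0, -0.005, 0.15], "turn": [0, 0, 0], "fingers": 0.62}
    - {"delta_pos": [0, -0.005, 0.3], "turn": [0, 0, 0], "fingers": 0.62}
    - {"delta_pos": [0, -0.005, 0.45], "turn": [0, 0, 0], "fingers": 0.62}
    - {"delta_pos": [0, -0.005, 0.575], "turn": [0, 0, 0], "fingers": 0.62}
    - {"delta_pos": [0, -0.005, 0.575], "turn": [0, 0, 0], "fingers": 0.62}

```text
clock: 2.58
position: [0.3839, 0.2267, 0.1925]
ee_rot: [-0.008, 1.0, -0.002, -0.003]
ft_force: [0.3, -0.1, 0.4]
grip_width: 0.38
grasp_force: 0.0
```

```bash
python3 - <<'E'
from h import *
c=snap('scene');P=cloud(c).reshape(-1,3); d=P-get_obs()['position']
for a in np.arange(-.02,.15,.03):
    m=(d[:,2]>a)&(d[:,2]<a+.03)&(np.hypot(d[:,0],d[:,1])<.075)
    if m.sum()>5: print(a.round(2),m.sum(),'x',np.percentile(d[m,0],[1,99]).round(3),'y',np.percentile(d[m,1],[1,99,99.9]).round(3))
cv2.imwrite('pics/s2.png',cv2.resize(c['color'][130:330,150:420,::-1],None,fx=2.5,fy=2.5))
delta([.386,.228,.013],np.pi/2+.015)
E
```

```text
-0.02 46 x [-0.014 -0.004] y [-0.022  0.03   0.03 ]
0.01 57 x [-0.017  0.001] y [-0.043  0.047  0.048]
0.04 205 x [-0.02   0.003] y [-0.056  0.058  0.061]
0.07 396 x [-0.021  0.008] y [-0.063  0.066  0.066]
0.1 177 x [-0.039  0.009] y [-0.014  0.04   0.041]
0.13 322 x [-0.039  0.005] y [-0.014  0.038  0.038]
d [-0.0009  0.0007  0.1822] turn [-0.0016 -0.0018  0.0015] rows 3.0 1.0
```

View pics/s2.png

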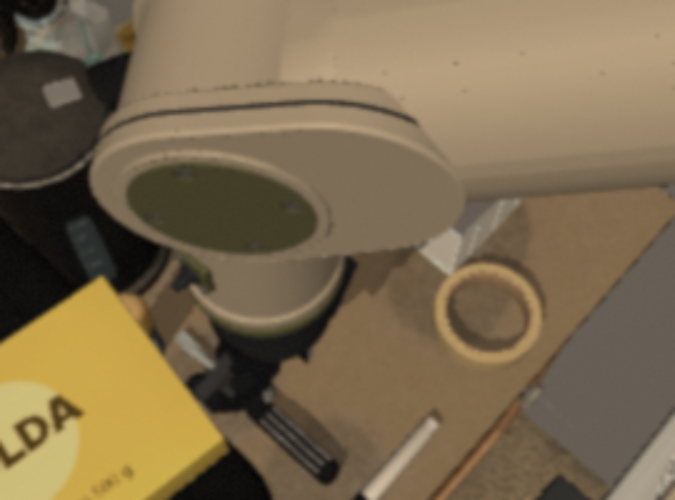

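The fingers are above the handle and its tail is at (320,465). The suitcase and the box lying on it leave about 5 mm, so I go straight down.

To row units: 0.181 m is 0.4525, 0.165 m is 0.4125, -0.002 rad is -0.0006.

Call:
move_arm:
  plan:
    - {"delta_pos": [-0.0025, -0.0025, 0.125], "turn": [-0.0006, -0.0006, 0], "fingers": 0.62}
    - {"delta_pos": [-0.0025, -0.0025, 0.25], "turn": [-0.0006, -0.0006, 0], "fingers": 0.62}
    - {"delta_pos": [-0.0025, -0.0025, 0.35], "turn": [-0.0006, -0.0006, 0], "fingers": 0.62}
    - {"delta_pos": [-0.0025, -0.0025, 0.4125], "turn": [-0.0006, -0.0006, 0], "fingers": 0.62}
    - {"delta_pos": [-0.0025, -0.0025, 0.4525], "turn": [-0.0006, -0.0006, 0], "fingers": 0.62}
    - {"delta_pos": [-0.0025, -0.0025, 0.4525], "turn": [-0.0006, -0.0006, 0], "fingers": 0.62}
    - {"delta_pos": [-0.0025, -0.0025, 0.4525], "turn": [-0.0006, -0.0006, 0], "fingers": 1}
    - {"delta_pos": [-0.0025, -0.0025, 0.4525], "turn": [-0.0006, -0.0006, 0], "fingers": 1}
    - {"delta_pos": [-0.0025, -0.0025, 0.4525], "turn": [-0.0006, -0.0006, 0], "fingers": 1}
    - {"delta_pos": [-0.0025, -0.0025, 0.4525], "turn": [-0.0006, -0.0006, 0], "fingers": 1}
  force: 100

```text
clock: 3.88
position: [0.3886, 0.2278, 0.0166]
ee_rot: [-0.008, 1.0, 0.002, 0.002]
ft_force: [-1.0, -0.7, 5.1]
grip_width: 0.227
grasp_force: 98.6
```

To row units: -0.1 m is -0.25, -0.04 m is -0.1.

Call:
move_arm:
  plan:
    - {"delta_pos": [0, 0, -0.1], "turn": [0, 0, 0], "fingers": 1}
    - {"delta_pos": [0, 0, -0.2125], "turn": [0, 0, 0], "fingers": 1}
    - {"delta_pos": [0, 0, -0.25], "turn": [0, 0, 0], "fingers": 1}
    - {"delta_pos": [0, 0, -0.25], "turn": [0, 0, 0], "fingers": 1}

```text
clock: 4.38
position: [0.3877, 0.2269, 0.1158]
ee_rot: [-0.008, 1.0, 0.002, 0.002]
ft_force: [0.7, 1.0, -1.2]
grip_width: 0.227
grasp_force: 98.3
```

```bash
python3 - <<'E'
from h import *
o=get_obs();print(o['grip_width'],o['joint_pos'].round(2)); delta([.438,.190,.117],0.0)
c=snap('scene');P=cloud(c);hsv=cv2.cvtColor(c['color'],cv2.COLOR_RGB2HSV)
m=(P[...,0]>.42)&(P[...,0]<.56)&(abs(P[...,1]-.23)<.03)&(P[...,2]>.06)&(P[...,2]<.14)&(hsv[...,1]<70)
print(m.sum()); q=P[m]; q=q[q[:,0].argsort()]; print(q[::max(1,len(q)//12)].round(3))
E
```

```text
0.22746778399738013 [-0.9   0.05  0.27  2.08 -0.02  1.01  0.97]
d [-0.0497 -0.0377 -0.0011] turn [ 7.0000e-03 -2.0000e-04  1.5862e+00] rows 1.0 9.0
58
[[0.479 0.233 0.113]
 [0.483 0.23  0.111]
 [0.485 0.23  0.114]
 [0.487 0.231 0.11 ]
 [0.49  0.234 0.113]
 [0.492 0.227 0.111]
 [0.493 0.231 0.111]
 [0.495 0.235 0.11 ]
 [0.497 0.232 0.112]
 [0.5   0.231 0.111]
 [0.503 0.233 0.111]
 [0.505 0.234 0.112]
 [0.508 0.233 0.111]
 [0.511 0.232 0.11 ]
 [0.516 0.233 0.109]]
```

To row units: -0.047 m is -0.1175, -0.04 m is -0.1, 1.586 rad is 0.5048.

Call:
move_arm:
  plan:
    - {"delta_pos": [-0.025, -0.05, 0], "turn": [0.0003, 0, 0.0541], "fingers": 1}
    - {"delta_pos": [-0.05, -0.0925, 0], "turn": [0.0006, 0, 0.1114], "fingers": 1}
    - {"delta_pos": [-0.075, -0.0925, 0], "turn": [0.001, 0, 0.1687], "fingers": 1}
    - {"delta_pos": [-0.1, -0.0925, 0], "turn": [0.0013, 0, 0.226], "fingers": 1}
    - {"delta_pos": [-0.1175, -0.0925, 0], "turn": [0.0016, 0, 0.2833], "fingers": 1}
    - {"delta_pos": [-0.1175, -0.0925, 0], "turn": [0.0019, 0, 0.3406], "fingers": 1}
    - {"delta_pos": [-0.1175, -0.0925, 0], "turn": [0.0022, 0, 0.3979], "fingers": 1}
    - {"delta_pos": [-0.1175, -0.0925, 0], "turn": [0.0022, 0, 0.4552], "fingers": 1}
    - {"delta_pos": [-0.1175, -0.0925, 0], "turn": [0.0022, 0, 0.5048], "fingers": 1}
    - {"delta_pos": [-0.1175, -0.0925, 0], "turn": [0.0022, 0, 0.5048], "fingers": 1}
    - {"delta_pos": [-0.1175, -0.0925, 0], "turn": [0.0022, 0, 0.5048], "fingers": 1}

```text
clock: 5.8
position: [0.4342, 0.1896, 0.1136]
ee_rot: [0.706, 0.708, -0.002, -0.0]
ft_force: [-0.3, 0.5, -0.5]
grip_width: 0.23
grasp_force: 98.3
```

```bash
python3 - <<'E'
from h import *
o=get_obs();print(o['grip_width'],o['joint_pos'].round(2)); delta([.436,.170,.09],0.0)
pic=[]
for n in('scene','top'):
    c=snap(n);P=cloud(c)
    p=o['position']; m=(abs(P[...,0]-p[0])<.03)&(P[...,1]>.03)&(P[...,1]<.13)&(P[...,2]>.06)&(P[...,2]<.14)
    q=P[m]; print(n,m.sum(), q[:,1].min() if len(q) else '')
    for a in np.arange(.045,.13,.015):
        s=q[abs(q[:,1]-a)<.0075]
        if len(s): print(a.round(3),len(s),np.median(s,0).round(4), np.ptp(s[:,0]).round(3))
    pic.append(c['color'][:,:,::-1])
a=pic[0][120:330,180:420]
cv2.imwrite('pics/s3.png',cv2.resize(a,None,fx=2.5,fy=2.5))
E
```

```text
0.22980272546750924 [-0.9   0.12  0.42  2.02 -0.06  1.02 -0.45]
d [-0.0195  0.0018  0.0237] turn [-0.0034  0.0033  0.0036] rows 1.0 1.0
scene 123 0.06061840201009802
0.06 18 [0.4349 0.0637 0.1079] 0.012
0.075 35 [0.4333 0.0753 0.1084] 0.012
0.09 29 [0.4324 0.0891 0.11  ] 0.009
0.105 18 [0.4329 0.1046 0.1105] 0.005
0.12 20 [0.4325 0.1198 0.1107] 0.005
top 142 0.059034409677548944
0.06 22 [0.4347 0.0632 0.1088] 0.008
0.075 41 [0.4347 0.0758 0.1084] 0.011
0.09 24 [0.4348 0.0896 0.1102] 0.006
0.105 23 [0.4348 0.1053 0.1099] 0.006
0.12 28 [0.4339 0.1201 0.1096] 0.006
```

View pics/s3.png

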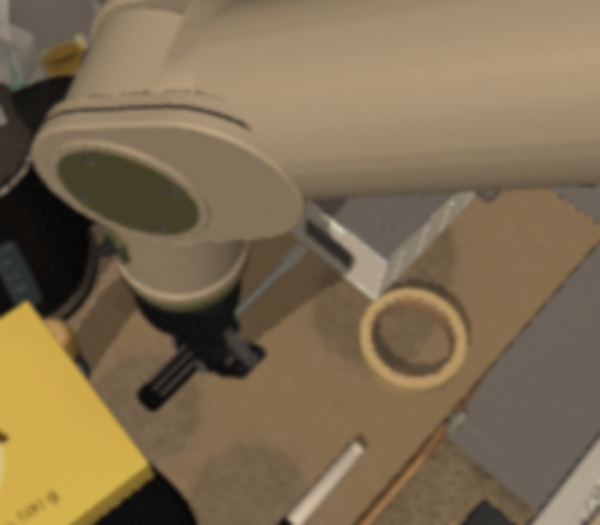

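The blade points at the box's front (300,250) and sits level. I'll lower it to notch height, then go in along the box's +x.

To row units: -0.024 m is -0.06, 0.015 m is 0.0375, 0.004 rad is 0.0013.

Call:
move_arm:
  plan:
    - {"delta_pos": [-0.025, 0.0088, 0.0375], "turn": [-0.001, 0.001, 0.0013], "fingers": 1}
    - {"delta_pos": [-0.045, 0.0088, 0.0538], "turn": [-0.001, 0.001, 0.0013], "fingers": 1}
    - {"delta_pos": [-0.06, 0.0088, 0.0538], "turn": [-0.001, 0.001, 0.0013], "fingers": 1}
    - {"delta_pos": [-0.06, 0.0088, 0.0538], "turn": [-0.001, 0.001, 0.0013], "fingers": 1}
    - {"delta_pos": [-0.06, 0.0088, 0.0538], "turn": [-0.001, 0.001, 0.0013], "fingers": 1}

```text
clock: 6.52
position: [0.4382, 0.1662, 0.0933]
ee_rot: [0.708, 0.706, 0.001, -0.0]
ft_force: [0.6, -0.2, -0.9]
grip_width: 0.225
grasp_force: 98.3
```

```bash
python3 - <<'E'
from h import *
o=get_obs();print(o['position']); delta([.4375,.115,.092],0.0)
for n in('scene','top'):
    P=cloud(snap(n)); m=(abs(P[...,0]-.437)<.02)&(P[...,1]>.025)&(P[...,1]<.08)&(P[...,2]>.06)&(P[...,2]<.14)
    q=P[m]; print(n,m.sum(),q[:,1].min(),np.median(q,0))
E
```

```text
[0.43815931 0.16619969 0.09329981]
d [-0.0512 -0.0005  0.0012] turn [ 0.0011 -0.0012 -0.0036] rows 1.0 1.0
scene 83 0.036616509060761214 [0.43639033 0.05519496 0.08832905]
top 100 0.03585859117995091 [0.43719732 0.05302751 0.08759354]
```

To row units: -0.051 m is -0.1275, 0.0012 m is 0.003, -0.001 rad is -0.0003.

Call:
move_arm:
  plan:
    - {"delta_pos": [-0.02, 0, 0.003], "turn": [0.0003, -0.0003, -0.001], "fingers": 1}
    - {"delta_pos": [-0.04, 0, 0.003], "turn": [0.0003, -0.0003, -0.001], "fingers": 1}
    - {"delta_pos": [-0.06, 0, 0.003], "turn": [0.0003, -0.0003, -0.001], "fingers": 1}
    - {"delta_pos": [-0.08, 0, 0.003], "turn": [0.0003, -0.0003, -0.001], "fingers": 1}
    - {"delta_pos": [-0.1, 0, 0.003], "turn": [0.0003, -0.0003, -0.001], "fingers": 1}
    - {"delta_pos": [-0.1275, 0, 0.003], "turn": [0.0003, -0.0003, -0.001], "fingers": 1}
    - {"delta_pos": [-0.1275, 0, 0.003], "turn": [0.0003, -0.0003, -0.001], "fingers": 1}

```text
clock: 7.5
position: [0.4378, 0.1138, 0.0917]
ee_rot: [0.708, 0.706, -0.0, -0.0]
ft_force: [-0.6, -0.5, -1.1]
grip_width: 0.23
grasp_force: 98.3
```

To row units: -0.073 m is -0.1825, -0.007 m is -0.0175.

Call:
move_arm:
  plan:
    - {"delta_pos": [0, 0, -0.02], "turn": [0, 0, 0], "fingers": 1}
    - {"delta_pos": [0, 0, -0.045], "turn": [0, 0, 0], "fingers": 1}
    - {"delta_pos": [-0.0025, 0, -0.07], "turn": [0, 0, 0], "fingers": 1}
    - {"delta_pos": [-0.01, 0, -0.1], "turn": [0, 0, 0], "fingers": 1}
    - {"delta_pos": [-0.0175, 0, -0.1288], "turn": [0, 0, 0], "fingers": 1}
    - {"delta_pos": [-0.03, 0, -0.1563], "turn": [0, 0, 0], "fingers": 1}
    - {"delta_pos": [-0.045, 0, -0.1825], "turn": [0, 0, 0], "fingers": 1}
    - {"delta_pos": [-0.045, 0, -0.1825], "turn": [0, 0, 0], "fingers": 1}

```text
clock: 8.5
position: [0.4384, 0.0963, 0.1656]
ee_rot: [0.708, 0.706, 0.0, 0.0]
ft_force: [0.7, 0.6, -1.4]
grip_width: 0.229
grasp_force: 98.2
```

```bash
python3 - <<'E'
from h import *
o=get_obs();print(o['joint_pos'].round(2)); delta([.4378,.0629,.2],0)
for n in('scene','top'):
    P=cloud(snap(n)); m=(P[...,0]>.385)&(P[...,0]<.49)&(P[...,1]>-.125)&(P[...,1]<0)&(P[...,2]>.1)&(P[...,2]<.22)
    q=P[m]; 
    if len(q)>20: print(n,len(q),np.polyfit(q[:,1]+.137,q[:,2]-.094,1),q[:,2].max())
E
```

```text
[-0.81 -0.02  0.49  2.03  0.01  1.13 -0.32]
d [-0.0333 -0.0005 -0.0345] turn [ 0.001  -0.0003 -0.0019] rows 1.0 1.0
scene 1248 [0.62907596 0.00928077] 0.18545146466778578
top 2748 [0.65621127 0.00905356] 0.18641095947485548
```

To row units: -0.1135 m is -0.2838, -0.1015 m is -0.2538.

Call:
move_arm:
  plan:
    - {"delta_pos": [-0.0188, 0, -0.0225], "turn": [0, 0, 0], "fingers": 1}
    - {"delta_pos": [-0.0375, 0, -0.0463], "turn": [0, 0, 0], "fingers": 1}
    - {"delta_pos": [-0.06, 0, -0.0675], "turn": [0, 0, 0], "fingers": 1}
    - {"delta_pos": [-0.0838, 0, -0.0863], "turn": [0, 0, 0], "fingers": 1}
    - {"delta_pos": [-0.11, 0, -0.1025], "turn": [0, 0, 0], "fingers": 1}
    - {"delta_pos": [-0.1363, 0, -0.1163], "turn": [0, 0, 0], "fingers": 1}
    - {"delta_pos": [-0.165, 0, -0.1263], "turn": [0, 0, 0], "fingers": 1}
    - {"delta_pos": [-0.1938, 0, -0.1338], "turn": [0, 0, 0], "fingers": 1}
    - {"delta_pos": [-0.2225, 0, -0.14], "turn": [0, 0, 0], "fingers": 1}
    - {"delta_pos": [-0.2538, 0, -0.1413], "turn": [0, 0, 0], "fingers": 1}
    - {"delta_pos": [-0.2838, 0, -0.14], "turn": [0, 0, 0], "fingers": 1}
    - {"delta_pos": [-0.2838, 0, -0.14], "turn": [0, 0, 0], "fingers": 1}

```text
clock: 10.1
position: [0.4377, -0.0178, 0.2206]
ee_rot: [0.708, 0.706, -0.0, 0.0]
ft_force: [0.9, 0.5, -1.0]
grip_width: 0.223
grasp_force: 98.4
```

```bash
python3 - <<'E'
from h import *
o=get_obs();print(o['joint_pos'].round(2)); 
for n in('scene','top'):
    P=cloud(snap(n)); m=(P[...,0]>.385)&(P[...,0]<.49)&(P[...,1]>-.25)&(P[...,1]<-.1)&(P[...,2]>.11)&(P[...,2]<.26)
    q=P[m]; print(n,len(q))
    for a in np.arange(.12,.26,.02):
        s=q[abs(q[:,2]-a)<.01]; 
        if len(s): print(a.round(2),len(s),np.percentile(s[:,1],[5,50,95]).round(3))
delta([.438,.15,.23],0)
E
```

```text
[-0.7  -0.12  0.6   1.98  0.07  1.26 -0.13]
scene 3246
0.12 167 [-0.242 -0.136 -0.133]
0.14 143 [-0.243 -0.139 -0.136]
0.16 444 [-0.243 -0.24  -0.14 ]
0.18 495 [-0.243 -0.24  -0.143]
0.2 504 [-0.243 -0.241 -0.146]
0.22 662 [-0.243 -0.197 -0.124]
0.24 641 [-0.243 -0.24  -0.151]
0.26 190 [-0.244 -0.242 -0.24 ]
top 2161
0.12 131 [-0.244 -0.244 -0.243]
0.14 134 [-0.244 -0.243 -0.242]
0.16 200 [-0.244 -0.243 -0.143]
0.18 265 [-0.244 -0.243 -0.145]
0.2 336 [-0.244 -0.151 -0.148]
0.22 402 [-0.244 -0.153 -0.143]
0.24 588 [-0.244 -0.159 -0.153]
0.26 105 [-0.244 -0.244 -0.243]
d [ 1.666e-01  1.000e-04 -9.500e-03] turn [-0.0006  0.0005 -0.0011] rows 3.0 1.0
```

The cover measures about 1.72 rad open. Next I retract and lay the screwdriver on the clear patch in front of the box.

To row units: 0.198 m is 0.495, 0.18 m is 0.45.

Call:
move_arm:
  plan:
    - {"delta_pos": [0.1, 0, 0], "turn": [0, 0, 0], "fingers": 1}
    - {"delta_pos": [0.225, -0.0125, 0], "turn": [0, 0, 0], "fingers": 1}
    - {"delta_pos": [0.3625, -0.05, 0], "turn": [0, 0, 0], "fingers": 1}
    - {"delta_pos": [0.495, -0.095, 0.05], "turn": [0, 0, 0], "fingers": 1}
    - {"delta_pos": [0.495, -0.095, 0.175], "turn": [0, 0, 0], "fingers": 1}
    - {"delta_pos": [0.495, -0.095, 0.3], "turn": [0, 0, 0], "fingers": 1}
    - {"delta_pos": [0.495, -0.095, 0.4], "turn": [0, 0, 0], "fingers": 1}
    - {"delta_pos": [0.495, -0.095, 0.45], "turn": [0, 0, 0], "fingers": 1}
    - {"delta_pos": [0.495, -0.095, 0.45], "turn": [0, 0, 0], "fingers": 1}
    - {"delta_pos": [0.495, -0.095, 0.45], "turn": [0, 0, 0], "fingers": 1}

```text
clock: 11.45
position: [0.4003, 0.1818, 0.0415]
ee_rot: [0.707, 0.707, 0.0, 0.0]
ft_force: [-0.7, -1.1, -1.0]
grip_width: 0.225
grasp_force: 98.3
```

```bash
python3 - <<'E'
from h import *
o=get_obs();p=o['position'];print(o['joint_pos'].round(2)); delta([.4,.18,.0165],0)
for n in('scene','top'):
    P=cloud(snap(n)); m=(abs(P[...,0]-.4)<.012)&(P[...,1]>.03)&(P[...,1]<.13)&(P[...,2]>.012)&(P[...,2]<.08)
    q=P[m]; print(n,len(q),q[:,1].min(),q[:,2].max())
    for a in(.055,.075,.095,.115):
        s=q[abs(q[:,1]-a)<.01]; print(a,len(s),np.median(s,0).round(4) if len(s) else '')
E
```

```text
[-0.88  0.16  0.37  2.16 -0.08  0.83 -0.46]
d [-0.0018 -0.0003  0.025 ] turn [ 0.0004 -0.0002 -0.0006] rows 1.0 1.0
scene 48 0.08220014516647439 0.039677220749363765
0.055 0 
0.075 2 [0.3967 0.0831 0.0365]
0.095 29 [0.3988 0.0956 0.0372]
0.115 17 [0.3975 0.1119 0.0376]
top 133 0.05160977002525783 0.0443826504236871
0.055 30 [0.4    0.0572 0.0357]
0.075 40 [0.4001 0.0728 0.037 ]
0.095 27 [0.4001 0.0941 0.0374]
0.115 27 [0.4002 0.1141 0.0375]
```

To row units: 0.0255 m is 0.0638, 0.0245 m is 0.0613.

Call:
move_arm:
  plan:
    - {"delta_pos": [0, 0, 0.03], "turn": [0, 0, 0], "fingers": 1}
    - {"delta_pos": [0, 0, 0.05], "turn": [0, 0, 0], "fingers": 1}
    - {"delta_pos": [0, 0, 0.0613], "turn": [0, 0, 0], "fingers": 1}
    - {"delta_pos": [0, 0, 0.0638], "turn": [0, 0, 0], "fingers": 1}
    - {"delta_pos": [0, 0, 0.0638], "turn": [0, 0, 0], "fingers": 1}

```text
clock: 12.18
position: [0.3994, 0.1811, 0.0164]
ee_rot: [0.708, 0.707, -0.001, -0.001]
ft_force: [-14.0, -7.9, 38.1]
grip_width: 0.233
grasp_force: 103.4
```

To row units: -0.2 m is -0.5, -0.001 m is -0.0025.

Call:
move_arm:
  plan:
    - {"delta_pos": [0, 0, -0.0025], "turn": [0, 0, 0], "fingers": 0.9}
    - {"delta_pos": [0, 0, -0.0025], "turn": [0, 0, 0], "fingers": 0.6}
    - {"delta_pos": [0, 0, -0.0025], "turn": [0, 0, 0], "fingers": 0.5}
    - {"delta_pos": [0, 0, -0.0025], "turn": [0, 0, 0], "fingers": 0.5}
    - {"delta_pos": [0, 0, -0.0375], "turn": [0, 0, 0], "fingers": 0.5}
    - {"delta_pos": [0, 0, -0.15], "turn": [0, 0, 0], "fingers": 0.5}
    - {"delta_pos": [0, 0, -0.3], "turn": [0, 0, 0], "fingers": 0.5}
    - {"delta_pos": [0, 0, -0.45], "turn": [0, 0, 0], "fingers": 0.5}
    - {"delta_pos": [0, 0, -0.5], "turn": [0, 0, 0], "fingers": 0.5}

```text
clock: 13.3
position: [0.4012, 0.1818, 0.2198]
ee_rot: [0.708, 0.707, 0.003, 0.0]
ft_force: [0.6, 0.3, -0.1]
grip_width: 0.501
grasp_force: 0.0
```

```bash
python3 - <<'E'
from h import *
o=get_obs();p=o['position'];print(p,o['joint_pos'].round(2)); delta([.438,-.057,.24],np.pi/2); delta([.438,-.057,.24],-np.pi/2)
pic=[]
for n in('scene','top'):
    c=snap(n);P=cloud(c); m=(abs(P[...,0]-.4)<.03)&(P[...,1]>.03)&(P[...,1]<.26)&(P[...,2]>.005)&(P[...,2]<.12)
    q=P[m]; print(n,len(q),q.min(0),q.max(0))
    m=(P[...,0]>.39)&(P[...,0]<.49)&(P[...,1]>-.12)&(P[...,1]<0)&(P[...,2]>.075)&(P[...,2]<.088)
    q=P[m]; print('bar',len(q),np.percentile(q,[2,50,98],axis=0).round(4) if len(q) else '')
    pic.append(c['color'][:,:,::-1])
cv2.imwrite('pics/s4.png',np.hstack([pic[0][100:360,150:420],pic[1][130:390,180:450]]))
E
```

```text
[0.40117128 0.18175462 0.21979737] [-0.92 -0.09  0.37  1.97  0.03  1.25 -0.56]
d [-0.2386  0.0373 -0.0209] turn [ 6.4000e-03  7.0000e-04 -1.5724e+00] rows 4.0 9.0
d [-0.2386  0.0373 -0.0209] turn [ 7.0000e-04 -6.4000e-03  1.5692e+00] rows 4.0 9.0
scene 576 [0.37142607 0.03246548 0.00542499] [0.42040999 0.2439982  0.02521029]
bar 173 [[ 0.3908 -0.0917  0.0751]
 [ 0.428  -0.0541  0.0828]
 [ 0.4853 -0.0385  0.0859]]
top 376 [0.37021442 0.03158902 0.005009  ] [0.42719923 0.18415566 0.0322311 ]
bar 254 [[ 0.3939 -0.1194  0.0751]
 [ 0.4431 -0.0584  0.0826]
 [ 0.4888 -0.025   0.0867]]
```

View pics/s4.png

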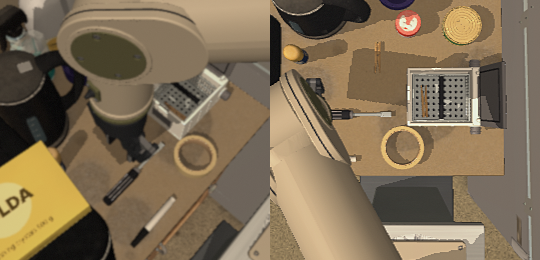

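The screwdriver lies on the worktop with its blade at (385,114), and the cover stands open. The basket's black bar (445,98) is visible, with the peg left of it.

```bash
python3 - <<'E'
from h import *
for n in('top','scene'):
    c=dict(np.load(n+'.npz'));P=cloud(c);g=c['color'].max(-1)
    m=((P[...,0]>.375)&(P[...,0]<.5)&(P[...,1]>-.09)&(P[...,1]<-.025)&(P[...,2]>.065)&(P[...,2]<.09)&(g<75)).astype(np.uint8)
    k,l,s,_=cv2.connectedComponentsWithStats(m)
    if k<2: print(n,'none');continue
    i=1+s[1:,4].argmax(); q=np.array([cast(c,p[0],p[1],.084)[:2] for p in np.argwhere(l==i)[:,::-1]],np.float32)
    print(n,s[i],cv2.minAreaRect(q),q.mean(0),np.median(P[l==i],0),np.percentile(P[l==i][:,2],90))
    f=cv2.fitLine(q,cv2.DIST_HUBER,0,.01,.01).ravel();print(f)
E
```

```text
top [349 206   5  43 210] ((0.4368264079093933, -0.05830875784158707), (0.008561975322663784, 0.08993079513311386), 89.33390808105469) [ 0.43687454 -0.05821669] [ 0.43674457 -0.05829362  0.08317172] 0.08602541112581648
[ 0.99990296 -0.01392971  0.4368747  -0.05821671]
scene [321 182  29  22 161] ((0.4286564588546753, -0.05421282351016998), (0.0133741470053792, 0.07712926715612411), 88.97201538085938) [ 0.42713833 -0.05409345] [ 0.42684681 -0.05420998  0.08286225] 0.08508579022429333
[ 0.9999831  -0.00582157  0.42713824 -0.05409345]
```

To row units: -0.239 m is -0.5975, -0.23 m is -0.575, -1.562 rad is -0.4972.

Call:
move_arm:
  plan:
    - {"delta_pos": [-0.075, 0.01, -0.025], "turn": [0, 0, -0.0541], "fingers": 0.6}
    - {"delta_pos": [-0.15, 0.02, -0.025], "turn": [0.0003, 0, -0.1114], "fingers": 0.6}
    - {"delta_pos": [-0.225, 0.03, -0.025], "turn": [0.0006, 0, -0.1687], "fingers": 0.6}
    - {"delta_pos": [-0.3, 0.04, -0.025], "turn": [0.001, 0, -0.226], "fingers": 0.6}
    - {"delta_pos": [-0.375, 0.05, -0.025], "turn": [0.0013, 0, -0.2833], "fingers": 0.6}
    - {"delta_pos": [-0.45, 0.0625, -0.025], "turn": [0.0016, 0, -0.3406], "fingers": 0.6}
    - {"delta_pos": [-0.525, 0.075, 0], "turn": [0.0019, 0, -0.3979], "fingers": 0.6}
    - {"delta_pos": [-0.575, 0.085, 0], "turn": [0.0019, 0, -0.4552], "fingers": 0.6}
    - {"delta_pos": [-0.5975, 0.09, 0], "turn": [0.0019, 0.0003, -0.4972], "fingers": 0.6}
    - {"delta_pos": [-0.5975, 0.09, 0], "turn": [0.0019, 0.0003, -0.4972], "fingers": 0.6}
    - {"delta_pos": [-0.5975, 0.09, 0], "turn": [0.0019, 0.0003, -0.4972], "fingers": 0.6}

```text
clock: 14.78
position: [0.4353, -0.0572, 0.2149]
ee_rot: [0.006, 1.0, -0.002, -0.003]
ft_force: [0.5, 0.0, -0.5]
grip_width: 0.397
grasp_force: 0.0
```

```bash
python3 - <<'E'
from h import *
print(get_obs()['joint_pos'].round(2)); delta([.437,-.0575,.070],np.pi/2-.01)
E
```

```text
[-0.86 -0.15  0.83  1.99  0.12  1.26  1.49]
d [-0.0025  0.0002  0.1449] turn [-0.0037 -0.0056 -0.0022] rows 3.0 1.0
```

To row units: 0.145 m is 0.3625, -0.0025 m is -0.0063, -0.006 rad is -0.0019.

Call:
move_arm:
  plan:
    - {"delta_pos": [-0.005, 0, 0.1], "turn": [-0.0013, -0.0019, -0.0006], "fingers": 0.6}
    - {"delta_pos": [-0.0063, 0, 0.2], "turn": [-0.0013, -0.0019, -0.0006], "fingers": 0.6}
    - {"delta_pos": [-0.0063, 0, 0.2875], "turn": [-0.0013, -0.0019, -0.0006], "fingers": 0.6}
    - {"delta_pos": [-0.0063, 0, 0.3375], "turn": [-0.0013, -0.0019, -0.0006], "fingers": 0.6}
    - {"delta_pos": [-0.0063, 0, 0.3625], "turn": [-0.0013, -0.0019, -0.0006], "fingers": 0.6}
    - {"delta_pos": [-0.0063, 0, 0.3625], "turn": [-0.0013, -0.0019, -0.0006], "fingers": 0.6}
    - {"delta_pos": [-0.0063, 0, 0.3625], "turn": [-0.0013, -0.0019, -0.0006], "fingers": 0.75}
    - {"delta_pos": [-0.0063, 0, 0.3625], "turn": [-0.0013, -0.0019, -0.0006], "fingers": 1}
    - {"delta_pos": [-0.0063, 0, 0.3625], "turn": [-0.0013, -0.0019, -0.0006], "fingers": 1}
    - {"delta_pos": [-0.0063, 0, 0.3625], "turn": [-0.0013, -0.0019, -0.0006], "fingers": 1}
  force: 60

```text
clock: 16.02
position: [0.4381, -0.0581, 0.0711]
ee_rot: [0.004, 1.0, 0.001, 0.001]
ft_force: [-1.0, -0.0, 7.1]
grip_width: 0.105
grasp_force: 58.9
```

Gripped: the 9 mm opening fits the bar. Now a slow straight lift.

To row units: -0.16 m is -0.4, -0.155 m is -0.3875.

Call:
move_arm:
  plan:
    - {"delta_pos": [0, 0, -0.025], "turn": [0, 0, 0], "fingers": 1}
    - {"delta_pos": [0, 0, -0.0625], "turn": [0, 0, 0], "fingers": 1}
    - {"delta_pos": [0, 0, -0.1], "turn": [0, 0, 0], "fingers": 1}
    - {"delta_pos": [0, 0, -0.1375], "turn": [0, 0, 0], "fingers": 1}
    - {"delta_pos": [0, 0, -0.175], "turn": [0, 0, 0], "fingers": 1}
    - {"delta_pos": [0, 0, -0.225], "turn": [0, 0, 0], "fingers": 1}
    - {"delta_pos": [0, 0, -0.275], "turn": [0, 0, 0], "fingers": 1}
    - {"delta_pos": [0, 0, -0.325], "turn": [0, 0, 0], "fingers": 1}
    - {"delta_pos": [0, 0, -0.3625], "turn": [0, 0, 0], "fingers": 1}
    - {"delta_pos": [0, 0, -0.3875], "turn": [0, 0, 0], "fingers": 1}
    - {"delta_pos": [0, 0, -0.4], "turn": [0, 0, 0], "fingers": 1}
    - {"delta_pos": [0, 0, -0.4], "turn": [0, 0, 0], "fingers": 1}

```text
clock: 17.52
position: [0.4372, -0.0583, 0.2301]
ee_rot: [0.004, 1.0, 0.0, 0.0]
ft_force: [-1.0, 1.0, -1.3]
grip_width: 0.1
grasp_force: 58.7
```

To row units: 0.01 m is 0.025, 0.005 m is 0.0125.

Call:
move_arm:
  plan:
    - {"delta_pos": [0, 0.0125, 0], "turn": [0, 0, 0], "fingers": 1}
    - {"delta_pos": [0, 0.025, 0], "turn": [0, 0, 0], "fingers": 1}
    - {"delta_pos": [0, 0.025, 0], "turn": [0, 0, 0], "fingers": 1}
    - {"delta_pos": [0, 0.025, 0], "turn": [0, 0, 0], "fingers": 1}
    - {"delta_pos": [0, 0.025, 0], "turn": [0, 0, 0], "fingers": 1}

```text
clock: 18.15
position: [0.4373, -0.0484, 0.2302]
ee_rot: [0.004, 1.0, 0.0, 0.001]
ft_force: [-0.4, -0.2, -2.3]
grip_width: 0.104
grasp_force: 58.7
```

```bash
python3 - <<'E'
from h import *
o=get_obs(); print(o['position'],o['grip_width'],o['ft_force'].round(1),abs(o['joint_velocities']).max()); pic=[]
for n in('scene','top'):
    c=snap(n);P=cloud(c); m=(P[...,0]>.36)&(P[...,0]<.52)&(P[...,1]>-.125)&(P[...,1]<.03)&(P[...,2]>.15)&(P[...,2]<.25)
    q=P[m]; print(n,len(q),np.percentile(q,[1,50,99],axis=0).round(3) if len(q) else '')
    pic.append(c['color'][:,:,::-1])
cv2.imwrite('pics/s5.png',cv2.resize(np.hstack([pic[0][100:360,150:420],pic[1][130:390,180:450]]),None,fx=1.48,fy=1.48))
E
```

```text
[ 0.43733411 -0.04842046  0.23017765] 0.10399432461698073 [-0.4 -0.2 -2.3] 0.0022173280747176784
scene 2916 [[ 0.383 -0.108  0.178]
 [ 0.425 -0.036  0.192]
 [ 0.487  0.016  0.244]]
top 755 [[ 0.385 -0.024  0.177]
 [ 0.42  -0.003  0.183]
 [ 0.489  0.013  0.235]]
```

View pics/s5.png

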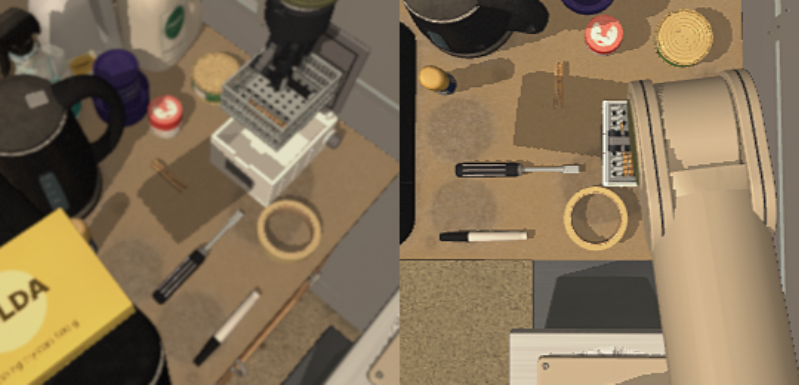

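The basket hangs level above the box at (285,95) in the left half of the picture, with the peg in it. The cover stands open and the screwdriver lies flat at (520,170). Handing in.

```bash
python3 -c "
from h import *
print(hand_in())"
```

```text
the job is handed in; nothing more can be done
None
```

I handed the job in at about 18 s on the robot's clock. The cover stands open at about 1.7 rad, the screwdriver lies flat on the worktop, and the basket is held level about 9 cm above the open box with the peg half still in it; the hand-in returned no verdict.

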